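# Hang the egg-things caddy on the pegboard rail

## Task

Pick up the white caddy by its upright grip plate, lift its back lip over the steel rail of the pegboard and lower it so that the lip catches behind the rail. Feel along the rail until the key under the lip drops into the rail's notch, and leave the caddy hanging level and fully down in the notch. Be gentle: never bear on the board or its rails with more than 25 N, let the caddy down rather than dropping it, and leave the egg cooker, glass and jar where they stand.

Things in the scene. Friction and masses are not known exactly. Their poses are not given: they have to be found in the camera images.
- caddy_center (a point): Middle of the caddy, 60 mm above its underside. The caddy is a plain white open plastic bin, 0.2 to 0.4 kg: 90 mm deep (its x), 110 mm wide (its y), walls 70 mm high and 4 mm thick. x points to its back, where the lip is; z up.
- caddy_grip (a point): Where to hold the caddy: on the upright grip plate, 102 mm above the caddy's underside, 18 mm below the plate's top, 32 mm above the bin's rim. The plate stands in the middle of the bin, 12 mm thick (along x), 60 mm wide (along y). Same axes as the caddy.
- caddy_lip (a point): Middle of the underside of the web at the caddy's back, 66 mm above its underside, 49 mm behind its middle. Web and lip span a slot 8 mm deep, from the bin's back face (4 mm before this point) to the lip (4 mm behind it). Fully home, this point is level with the rail's top; with the key riding on the rail it is 8 mm higher. Same axes as the caddy.
- caddy_tip (a point): Middle of the lip's lower edge. The lip is a plate 4 mm thick and 110 mm wide that hangs 20 mm below the web. Below caddy_lip a key, 8 mm wide along y, fills the slot between the bin and the lip and hangs 8 mm below the web. Same axes as the caddy.
- caddy: The whole caddy; origin at the centre of its underside.
- panel: White pegboard, 440 mm wide (its y), up to 212 mm above the table, fixed. Origin at table height under the middle of the front face; x points from the front into the board, y along it, z up. The caddy hangs with the same axes. A whisk and a spoon hang 178 mm either side of the middle. A lower bar, front at x = -16 mm, 140 to 160 mm up, keeps the hung caddy level.
- rail_line (a point): Point on the line of the rail's top edge before the board's middle, 200 mm above the table, 14 mm before the board. The steel rail is a strip 300 mm long (y), 4 mm thick, 12 mm gap behind it. Its top has one notch for the key, mid-length, 12 mm wide, 10 mm deep. The rail is clipped on up to 30 mm to either side of this point: that shift is not measured. Axes as the board.
- egg_cooker: Egg cooker with clear dome, 156 mm across, 138 mm high; origin under its centre. Leave alone.
- glass_cup: Glass cup, 72 mm across, 85 mm high; origin under its centre. Leave alone.
- cork_jar: Glass jar with cork lid, 72 mm across, 98 mm high; origin under its centre. Leave alone.
Not all that is in view belongs to the job. What is shaped like the caddy but pink or yellow is not meant.

How it is judged (in metres and radians):
On the way, in this order (a step that is already met when the one before it is completed fails the run):
1. the caddy is lifted so that its lip is above the rail (height (world z) of caddy_lip above 0.222 m), for 0.1 s.
2. the lip is caught behind the rail (x of caddy_lip in the frame of panel between -0.02 and -0.008 m and y of caddy_lip in the frame of panel between -0.07 and 0.07 m and z of caddy_lip in the frame of panel below 0.212 m and angle between the x axis of caddy and the x axis of panel, either way round below 0.12 rad), for 0.05 s.
At the end, for the whole second after the job is handed in: The caddy hangs on the rail with its lip behind the strip and its key in the notch: the web's underside level with the rail's top (within about 3.5 mm), the lip point 8 to 20 mm before the board and within 36 mm of the board's middle, level and square to the board within 0.12 rad, at rest (x of caddy_lip in the frame of panel between -0.02 and -0.008 m and y of caddy_lip in the frame of panel between -0.036 and 0.036 m and z of caddy_lip in the frame of panel between 0.196 and 0.2035 m and angle between the x axis of caddy and the x axis of panel, either way round below 0.12 rad and angle between caddy's own z axis and vertical below 0.12 rad and linear speed of caddy below 0.01 m/s and contact force between caddy and panel above 0.5 N); the robot touches nothing.
It fails at once if the caddy bears on the board or its rails with more than 25 N (contact force between caddy and panel above 25 N).
It fails at once if the robot bears on the board or its rails with more than 25 N (contact force between any of the arm, the fingers and panel above 25 N).
It fails at once if a bystander is shifted by more than 20 mm or tipped (distance of any of egg_cooker, glass_cup, cork_jar from where it was at the start of the episode above 0.02 m or angle between any of egg_cooker, glass_cup, cork_jar's own z axis and vertical above 0.3 rad).
It also fails if it takes over 72 s, if anything falls off the work surface, if the arm or the gripper's body presses on something with over 40 N, if the wrist force passes 120 N, or if a joint passes its speed limit or range.

## Robot

A 6-joint arm with a two-finger parallel gripper is mounted at the origin on the work surface. World frame = base frame: x ahead of the robot, y to its left, z up, the work surface at z = 0. Lengths are in m, angles in degrees, forces in N, time in s.
With the tool pointing down it reaches from about 0.25 to 0.725 m from the base axis. Payload 9.7 kg.
Tool frame: the origin (TCP) lies midway between the tips of the shut fingers; the grasp point (between the pads) lies 19 mm behind it; z points along the fingers, y is the direction in which the jaws open and shut (so a half turn about z gives the same grasp; the last joint's range is limited). The gripper opens to 85 mm and grips with 20 to 120 N. Pads are 22 mm wide; open, the fingers measure 114 mm over their backs; the gripper's body (76 mm by 85 mm) begins 54 mm behind the grasp point. The pads swing forward as they close: fully open they stand 13 mm farther back than shut.
Start: joints at [70.417, 4.979, 10.078, 95.1, 0, 90], TCP at [0.184, 0.518, 0.208] pointing down, gripper open.
Joint ranges: [-179.16, 179.16], [-48.56, 103.87], [-65.8, 70.77], [-126.05, 130.52], [-82.76, 87.17], [-180, 180]. Speed limits (degrees/s): [127.2, 127.2, 147.25, 180, 180, 180].

## Interface

Orientations are given as [roll, pitch, yaw] about the fixed x, y, z axes, in that order (R = Rz(yaw) Ry(pitch) Rx(roll)).
In Python, from workcell import get_obs, camera, get_calibration, job_done gives the robot as it stands.
- The arm moves only by the tool play_rows, never from a script. Its argument "commands" is text: rows parted by semicolons, each of 5 numbers parted by spaces: the opening, from 0 (shut) to 1 (fully open), then the shift along the world's x, y, z in mm, then the turn about the world's z in degrees. A call has 1 to 10 rows; each row is the pose to reach, as a shift and turn from the pose commanded when the call began; what a row does not reach only later rows make up. A row lasts 1/12 s, in which the tool goes at most 41.7 mm and 7.16 degrees, less where a joint would pass 70% of its speed; a pose out of reach is approached as far as the arm can. A call with a gripper value outside its range is refused whole. The fingers move at their own pace and stop on an object; "force" is the grip in N (left out, the last holds). Time passes only in rows, so rows that repeat a pose let the fingers close. It gives the time, the measured TCP pose, the force and the opening at its end, in the units of the state.
- get_obs(): the state, without advancing time (a new reading comes with each control period).
- camera(name): name is "scene" or "top"; returns the picture (480x640x3 uint8, red, green, blue); there is no depth.
- get_calibration(name): a dict with "fx", "fy", "cx", "cy" (pixels), "k1" (the pictures are not rectified: a ray, as slopes to the right and down, at radius r is drawn at 1 + k1 r^2 times it, then the intrinsics apply), "eye" and "attitude" of the camera in the world. Camera axes: x right, y down, z forward; pixel columns grow to the right and rows downward; lengths in m; the calibration is good to about 2 mm. A picture is of the moment at which its call begins. get_calibration takes no time and is no camera call.
- job_done(): hands the job in, once; it reports no verdict.
The state is a dict: "time": time; "q": joint angles; "qd": joint speeds; "joint_efforts": joint torques, N m; "ee_pos": TCP position; "tcp_rot": TCP orientation; "wrist_force": force on the tool from outside, world axes, zero at the start; "torque": the same for the moment, N m; "opening": finger opening in m.
Only numpy, scipy, OpenCV 4.12 (cv2) and the standard library are available. Lean on these libraries where they do the work, as an engineer would, in place of code of your own. Each camera call takes 0.05 s, during which the arm holds its last target.

## Working session

There is one attempt and no reset: what is moved stays moved. The work goes in short steps, Python scripts to look and compute and a tool call to move; the robot and the scene stay as the last step left them, time stands still between calls to the robot, and variables do not carry over. Pictures are saved under pics/ and viewed, and the job is handed in when it is done.

Besides the shell and the picture viewer there is one more tool, called after "Call:" as name(argument=value, ...) on one line, values as JSON. play_rows: Moves the arm, as the interface text tells. Its arguments: {"type":"object","properties":{"commands":{"type":"string"},"force":{"type":"number"}},"required":["commands"]}

```bash
mkdir -p pics
python3 - <<'E'
from workcell import *
import cv2
print(get_obs())
for n in ("scene","top"):
    print(n,get_calibration(n))
    cv2.imwrite(f"pics/{n}0.png",camera(n)[:,:,::-1])
E
```

```text
{'time': 0.0, 'q': array([ 7.04159715e+01,  5.01039835e+00,  1.00309644e+01,  9.51002415e+01,
       -3.62252518e-04,  8.99980538e+01]), 'qd': array([-0.07104599,  0.03843249,  0.07020328, -0.01646595, -0.01122121,
       -0.05705916]), 'joint_efforts': array([ 3.47617126e-03, -5.20392931e+01,  4.64799750e+01,  1.64512015e-02,
        1.61510720e-04,  4.92988647e-06]), 'ee_pos': array([0.18425871, 0.51790956, 0.20685858]), 'tcp_rot': array([-1.79920325e+02,  3.59545775e-04,  1.60417918e+02]), 'wrist_force': array([ 0.14844127,  0.48498568, -0.71393106]), 'torque': array([-0.02680778, -0.03224508, -0.02137827]), 'opening': 0.08518230760954969}
scene {'fx': 458.6120020692781, 'fy': 458.6120020692781, 'cx': 314.9059038925735, 'cy': 237.00568099834254, 'k1': -0.05274084574188261, 'eye': array([ 1.08184043, -0.6374385 ,  0.7961328 ]), 'attitude': array([-129.40300505,    1.35818154,   40.91893445])}
top {'fx': 609.1441676494427, 'fy': 609.1441676494427, 'cx': 327.47662407160584, 'cy': 236.33736843110063, 'k1': -0.1983136823663042, 'eye': array([ 0.30845006, -0.03161178,  1.40455977]), 'attitude': array([-1.68787255e+02, -1.37041694e-01, -9.16035445e+01])}
```

View pics/scene0.png

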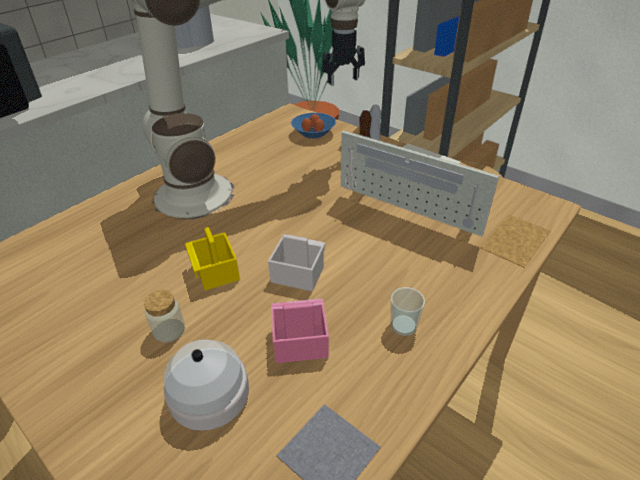

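View pics/top0.png

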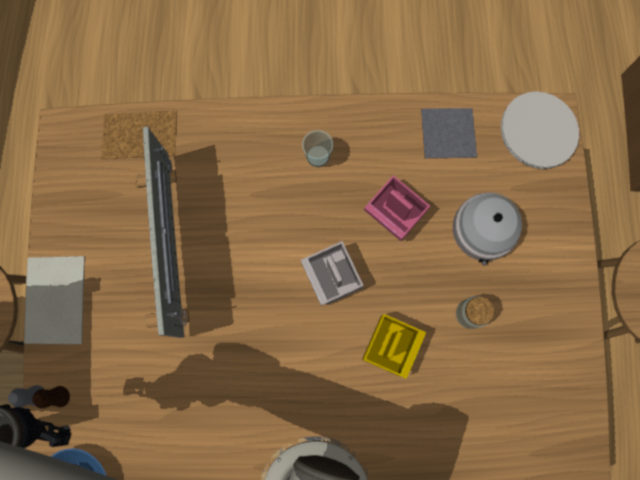

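The white caddy is at about (333,272) in the top view and (297,262) in the scene view. The board runs from (148,130) to (172,333) in the top view. I'll enlarge both.

```bash
cat > h.py <<'E'
from workcell import *
import cv2, numpy as np
from scipy.spatial.transform import Rotation as Ro
def cal(n):
    c=get_calibration(n); R=Ro.from_euler('xyz',c['attitude'],degrees=True).as_matrix(); return c,R
def proj(n,P):
    c,R=cal(n); p=(np.atleast_2d(P)-c['eye'])@R; s=p[:,:2]/p[:,2:]; r2=(s**2).sum(1,keepdims=True)
    return s*(1+c['k1']*r2)*c['fx']+[c['cx'],c['cy']]
def ray(n,uv):
    c,R=cal(n); d=(np.array(uv,float)-[c['cx'],c['cy']])/c['fx']; s=d.copy()
    for _ in range(30): s=d/(1+c['k1']*(s@s))
    return c['eye'],R@np.array([s[0],s[1],1])
def atz(n,uv,z):
    e,d=ray(n,uv); return e+d*(z-e[2])/d[2]
def crop(src,dst,x0,y0,x1,y1,f):
    im=cv2.imread(src) if isinstance(src,str) else src
    cv2.imwrite(dst,cv2.resize(im[y0:y1,x0:x1],None,fx=f,fy=f,interpolation=cv2.INTER_CUBIC))
E
python3 - <<'E'
from h import *
crop("pics/top0.png","pics/a1.png",290,230,375,315,7)
crop("pics/scene0.png","pics/a2.png",260,225,335,295,8)
crop("pics/top0.png","pics/a3.png",125,115,205,345,2.6)
crop("pics/scene0.png","pics/a4.png",330,125,510,240,4)
E
```

```text
(no output)
```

View pics/a1.png

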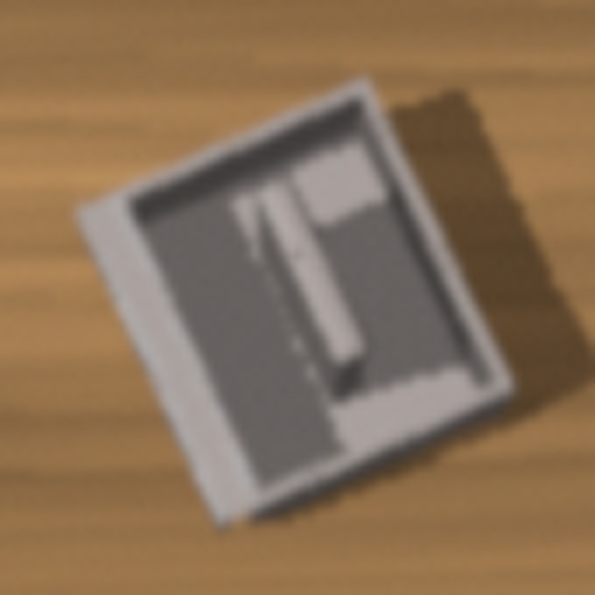

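View pics/a2.png

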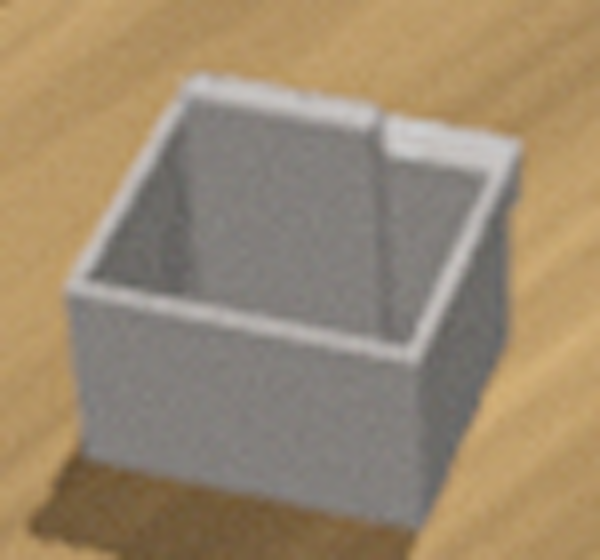

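View pics/a3.png

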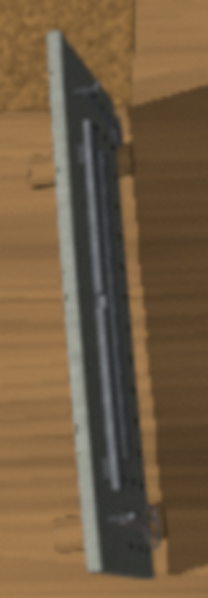

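View pics/a4.png

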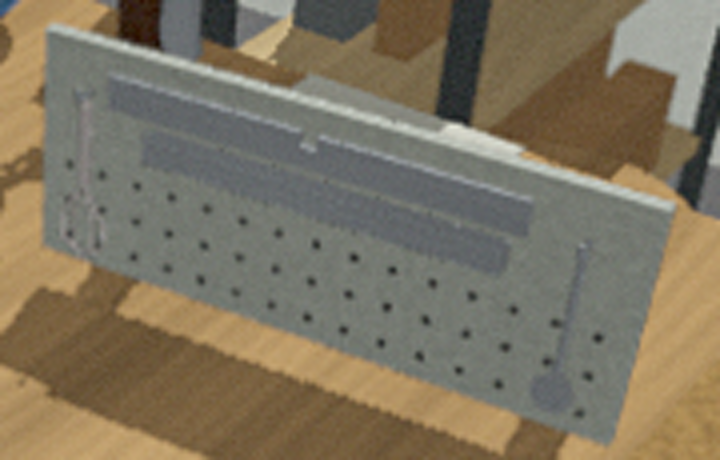

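```bash
cat > fit.py <<'E'
from h import *
from scipy.optimize import least_squares
def uc(p,x0,y0,f): return [x0+(p[0]+.5)/f-.5,y0+(p[1]+.5)/f-.5]
def pose(v,P):
    c,s=np.cos(v[2]),np.sin(v[2]); P=np.array(P,float)
    return np.c_[v[0]+c*P[:,0]-s*P[:,1],v[1]+s*P[:,0]+c*P[:,1],P[:,2]]
def fit(obs,v0):
    def res(v):
        return np.concatenate([(proj(n,pose(v,P))-U).ravel() for n,P,U in obs])
    r=least_squares(res,v0); 
    for n,P,U in obs: print(n,np.round(proj(n,pose(r.x,P))-U,1).tolist())
    print(r.x,np.degrees(r.x[2])); return r.x
E
cat > m1.py <<'E'
from fit import *
T=lambda L:np.array([uc(p,290,230,7) for p in L]); S=lambda L:np.array([uc(p,260,225,8) for p in L])
m=.001
ot=('top',np.array([(57,-55,70),(-45,-55,70),(-45,55,70),(57,55,70)])*m,T([(75,210),(370,78),(515,388),(222,527)]))
os=('scene',np.array([(-45,55,70),(-45,-55,70),(57,55,70),(57,-55,70),(-45,55,0),(-45,-55,0)])*m,S([(70,288),(415,358),(193,75),(520,145),(85,457),(418,527)]))
for o in ([ot],[os],[ot,os]): c=fit(o,[.3,-.05,1.5])
T=lambda L:np.array([uc(p,125,115,2.6) for p in L]); S=lambda L:np.array([uc(p,330,125,4) for p in L])
ot=('top',np.array([(0,-220,212),(0,220,212)])*m,T([(61,31),(100,570)]))
os=('scene',np.array([(0,220,212),(0,-220,212),(0,220,0),(0,-220,0)])*m,S([(49,33),(670,212),(45,246),(610,442)]))
for o in ([ot],[os],[ot,os]): p=fit(o,[.3,.3,1.5])
def loc(v,P): 
    c,s=np.cos(v[2]),np.sin(v[2]); d=P[:2]-v[:2]; return np.array([c*d[0]+s*d[1],-s*d[0]+c*d[1]])
for n,U in(('scene',uc((309,142),330,125,4)),('top',uc((102,302),125,115,2.6))):
    for z in (.19,.195,.2): print(n,U,loc(p,atz(n,U,z)))
E
python3 m1.py
```

```text
top [[0.2, 0.1], [-0.3, -0.0], [0.1, 0.2], [-0.1, -0.2]]
[ 0.49375268 -0.0549582   1.97603355] 113.2183823525721
scene [[-0.8, -0.4], [0.2, 0.3], [-0.3, 0.2], [0.4, -0.4], [-0.1, -0.4], [0.6, 0.5]]
[ 0.49322045 -0.0540564   1.96207256] 112.41847693086476
top [[0.1, -0.1], [-0.2, 0.1], [-0.1, 0.5], [-0.4, -0.2]]
scene [[-0.8, -0.0], [0.3, 0.4], [-0.6, 0.4], [0.3, -0.4], [-0.1, -0.1], [0.8, 0.6]]
[ 0.49353414 -0.05461875  1.96972356] 112.8568467391539
top [[-0.1, -0.7], [0.1, 0.6]]
[0.57521062 0.31065644 1.6730447 ] 95.85840028674643
scene [[0.4, -4.4], [0.9, -5.6], [0.5, 5.0], [-1.8, 4.6]]
[0.56748577 0.33077053 1.6892326 ] 96.78589844968167
top [[-3.5, 0.2], [-2.0, 1.3]]
scene [[-0.7, -2.3], [0.7, -1.9], [-0.5, 7.4], [-2.3, 8.6]]
[0.57373264 0.31638169 1.68039875] 96.27975624559275
scene [406.875, 160.125] [-0.01465158  0.00885156]
scene [406.875, 160.125] [-0.02281005  0.00547293]
scene [406.875, 160.125] [-0.03096853  0.00209431]
top [163.9230769230769, 230.84615384615384] [-0.01972797  0.00603013]
top [163.9230769230769, 230.84615384615384] [-0.02095129  0.00724755]
top [163.9230769230769, 230.84615384615384] [-0.02217461  0.00846497]
```

```bash
cat >> m1.py <<'E'
print("----")
os=('scene',os[1][:2],os[2][:2])
for o in ([os],[ot,os]):
    p=fit(o,[.3,.3,1.5])
    for n,U in(('scene',uc((309,142),330,125,4)),('top',uc((102,302),125,115,2.6))):
        for z in (.19,.195,.2): print(n,U,loc(p,atz(n,U,z)))
for n,L in(('scene',[uc(q,330,125,4) for q in((112,74),(531,200))]),('top',[uc(q,125,115,2.6) for q in((88,120),(113,489))])):
    for U in L: print('rail end',n,loc(p,atz(n,U,.2)),atz(n,U,.2))
E
python3 m1.py | sed '1,/----/d'
python3 -c "
from h import *
crop('pics/top0.png','pics/b1.png',135,120,185,200,8)
crop('pics/top0.png','pics/b2.png',140,190,200,260,8)
crop('pics/top0.png','pics/b3.png',140,270,200,340,8)
crop('pics/scene0.png','pics/b4.png',335,125,435,190,8)
crop('pics/scene0.png','pics/b5.png',410,140,510,205,8)"
```

```text
scene [[-0.8, -1.2], [0.7, 0.5]]
[0.57792891 0.3085697  1.67049753] 95.71245843893789
scene [406.875, 160.125] [-0.00654762  0.01210392]
scene [406.875, 160.125] [-0.01467225  0.00864468]
scene [406.875, 160.125] [-0.02279687  0.00518545]
top [163.9230769230769, 230.84615384615384] [-0.01159583  0.00923237]
top [163.9230769230769, 230.84615384615384] [-0.01283115  0.01043761]
top [163.9230769230769, 230.84615384615384] [-0.01406646  0.01164286]
top [[0.0, -1.0], [0.1, 0.2]]
scene [[-1.0, -1.5], [0.3, -0.2]]
[0.57597274 0.31054706 1.67243564] 95.82350376064547
scene [406.875, 160.125] [-0.0086898   0.01037113]
scene [406.875, 160.125] [-0.01682111  0.00692765]
scene [406.875, 160.125] [-0.02495242  0.00348417]
top [163.9230769230769, 230.84615384615384] [-0.01374356  0.00750937]
top [163.9230769230769, 230.84615384615384] [-0.01497654  0.00871701]
top [163.9230769230769, 230.84615384615384] [-0.01620952  0.00992465]
rail end scene [-0.01465692  0.15634692] [0.42191985 0.28010213 0.2       ]
rail end scene [-0.01421745 -0.14068784] [0.71737707 0.31067779 0.2       ]
rail end top [-0.01505068 -0.14212669] [0.71889304 0.30999485 0.2       ]
rail end top [-0.0127484   0.15792175] [0.42015951 0.28184101 0.2       ]
```

View pics/b1.png

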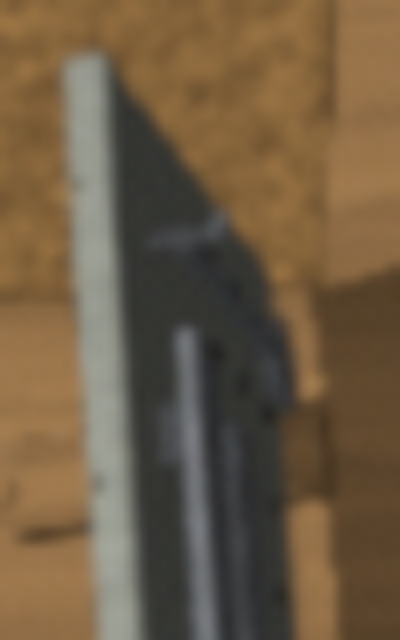

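View pics/b2.png

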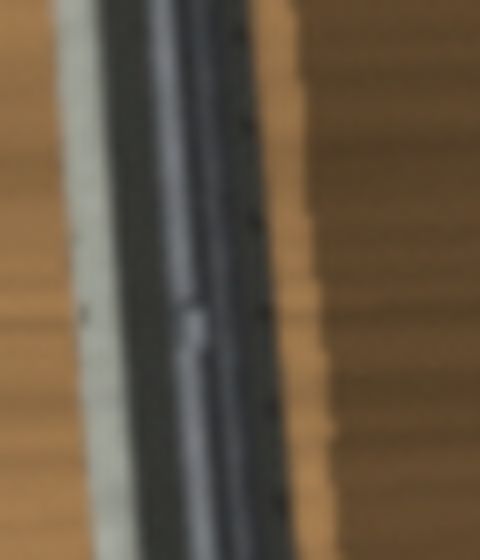

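View pics/b3.png

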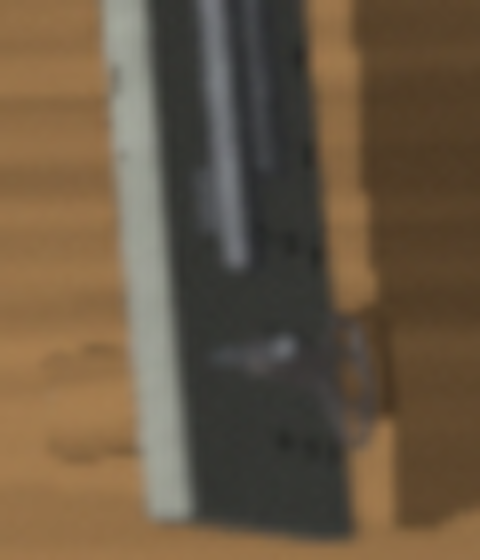

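View pics/b4.png

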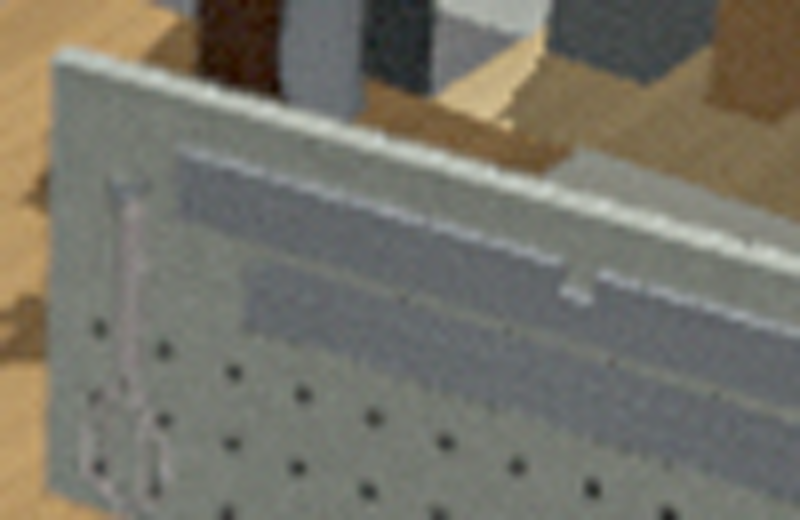

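View pics/b5.png

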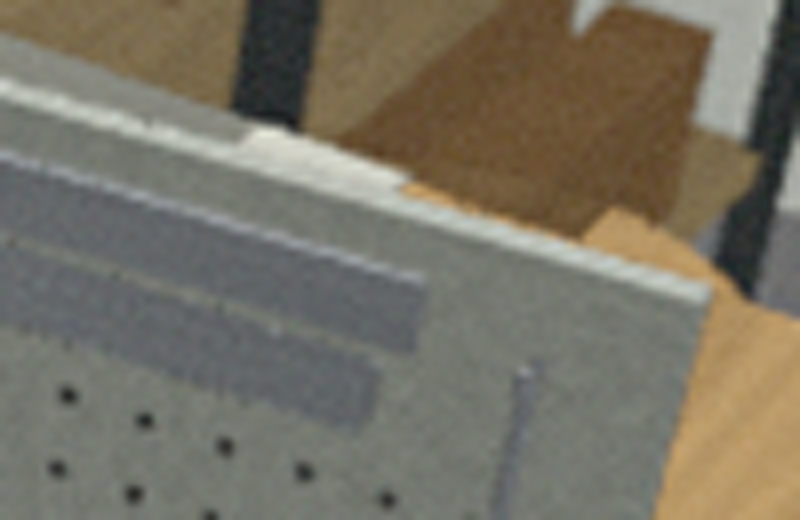

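```bash
cat > m2.py <<'E'
from fit import *
L=[('top',uc((187,328),135,120,8)),('top',uc((237,268),140,270,8)),('scene',uc((180,150),335,125,8)),('scene',uc((425,278),410,140,8)),('scene',uc((580,266),335,125,8)),('top',uc((190,325),140,190,8)),
('top',uc((108,57),135,120,8)),('top',uc((193,517),140,270,8)),('scene',uc((60,65),335,125,8)),('scene',uc((707,297),410,140,8))]
for i,(n,U) in enumerate(L): print(i,n,np.round(U,1),atz(n,U,.2 if i<6 else .212)[:2].round(4))
E
python3 m2.py
```

```text
0 top [157.9 160.6] [0.7196 0.3113]
1 top [169.2 303.1] [0.4195 0.2797]
2 scene [357.1 143.3] [0.4214 0.2783]
3 scene [462.7 174.3] [0.7173 0.3125]
4 scene [407.1 157.8] [0.5691 0.2958]
5 top [163.3 230.2] [0.5692 0.2947]
6 top [148.1 126.7] [0.7924 0.333 ]
7 top [163.7 334.2] [0.357  0.2873]
8 scene [342.1 132.7] [0.3649 0.2838]
9 scene [497.9 176.7] [0.7944 0.3367]
```

Call:
play_rows(commands="1 0 0 40 0;1 0 0 80 0;1 0 0 100 -7;1 15 -30 110 -14;1 30 -60 110 -21;1 50 -95 110 -28;1 70 -130 110 -35;1 90 -165 110 -42;1 110 -200 110 -49;1 130 -240 110 -56", force=40)

```text
time: 0.93
ee_pos: [0.3134, 0.2793, 0.3172]
tcp_rot: [-180.0, 0.0, 104.1]
wrist_force: [0.3, -0.5, -0.4]
opening: 0.0858
```

Call:
play_rows(commands="1 20 -35 0 -7;1 38 -70 0 -14;1 56 -105 0 -21;1 75 -140 0 -28;1 94 -175 0 -35;1 112 -205 0 -42;1 130 -240 0 -49;1 150 -275 0 -56;1 170 -305 0 -63;1 179 -333 -20 -70")

```text
time: 1.77
ee_pos: [0.4941, -0.0545, 0.2992]
tcp_rot: [179.9, -0.2, 34.0]
wrist_force: [1.8, 0.7, 0.6]
opening: 0.0855
```

```bash
python3 -c "
from h import *
o=get_obs();print(o['time'],o['ee_pos'],o['tcp_rot'],o['wrist_force'])"
```

```text
1.7667 [ 0.49407546 -0.05447429  0.29924434] [ 1.79862321e+02 -1.56292878e-01  3.40142541e+01] [1.7950328  0.70976189 0.55199861]
```

Call:
play_rows(commands="1 -0.5 0 -30 -6;1 -0.5 0 -60 -11;1 -0.5 0 -90 -11;1 -0.5 0 -120 -11;1 -0.5 0 -140 -11;1 -0.5 0 -140 -11")

```text
time: 2.27
ee_pos: [0.4893, -0.0519, 0.1529]
tcp_rot: [-179.8, 0.3, 23.4]
wrist_force: [-1.1, 0.4, -0.3]
opening: 0.0854
```

Run:
```python
from fit import *
print(get_obs()['ee_pos'],get_obs()['tcp_rot'])
U=uc((310,270),290,230,7); print(atz('top',U,.12))
for n in('top','scene'): 
    im=camera(n)[:,:,::-1].copy(); cv2.imwrite(f'pics/{n}1.png',im)
crop('pics/top1.png','pics/c1.png',280,220,385,320,6)
crop('pics/scene1.png','pics/c2.png',240,180,350,300,5)
```

```text
[ 0.48932276 -0.05191704  0.15291698] [-179.8025043     0.34553368   23.40933556]
[ 0.49353178 -0.05345652  0.12      ]
```

View pics/c1.png

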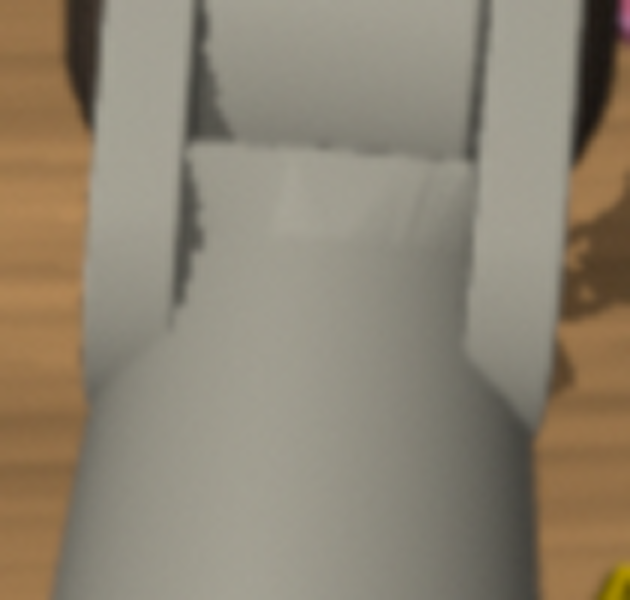

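View pics/c2.png

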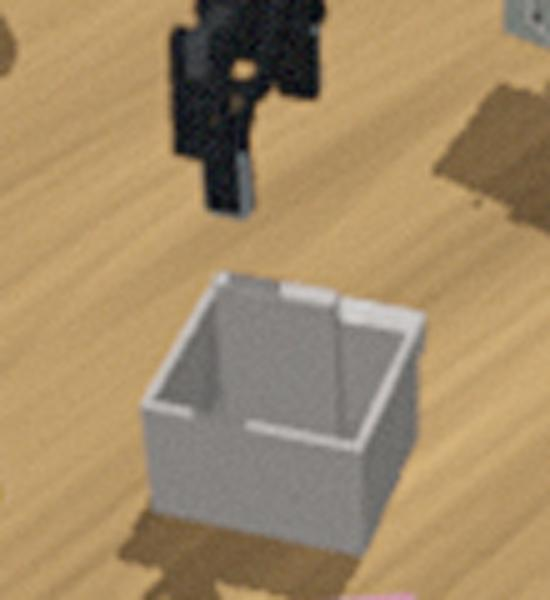

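Run:
```python
from fit import *
print(get_obs())
print(proj('scene',[[.4935,-.0545,.159],[.4935,-.0545,.172],[.4935,-.0545,.12],get_obs()['ee_pos']]))
```

```text
{'time': 2.3667, 'q': array([-6.04829195e+00, -3.38055567e+00, -3.90372458e+00,  8.95375554e+01,
       -2.41206270e-03,  1.50533398e+02]), 'qd': array([-0.0783162 , -0.6288101 ,  2.89322554,  0.43992331, -0.00584518,
        0.00422938]), 'joint_efforts': array([-5.25591045e-02, -4.10756028e+01,  4.39434779e+01, -2.65128650e-01,
       -9.53771851e-04,  2.71020490e-04]), 'ee_pos': array([ 0.49110516, -0.05204884,  0.15773063]), 'tcp_rot': array([-1.79972229e+02,  5.40556847e-02,  2.34183241e+01]), 'wrist_force': array([-0.3935264 , -0.84248415, -0.48902984]), 'torque': array([ 0.03702965,  0.03285278, -0.00629191]), 'opening': 0.0853125628116251}
[[293.97253246 223.42595901]
 [293.670046   218.87000662]
 [294.85328494 236.67362997]
 [293.9654121  222.9508072 ]]
```

Call:
play_rows(commands="1 0 0 0 7;1 0 0 0 14;1 0 0 0 21;1 0 0 0 28;1 0 0 0 35;1 0 0 0 42;1 0 0 0 49;1 0 0 0 56;1 0 0 0 63;1 0 0 0 70")

```text
time: 3.2
ee_pos: [0.4925, -0.0521, 0.16]
tcp_rot: [179.8, 0.0, 93.8]
wrist_force: [0.5, -0.5, 0.1]
opening: 0.0853
```

Call:
play_rows(commands="1 0 0 0 7;1 0 0 0 14;1 0 0 0 21;1 0 0 0 28;1 0 0 0 35;1 0 0 0 42;1 0 0 0 49;1 0 0 0 56;1 0 0 0 63;1 0 0 0 70")

```text
time: 4.03
ee_pos: [0.4925, -0.0521, 0.16]
tcp_rot: [180.0, 0.2, 163.8]
wrist_force: [-0.5, -0.0, 0.2]
opening: 0.0855
```

Call:
play_rows(commands="1 0 0 0 7;1 0 0 0 14;1 0 0 0 21;1 0 0 0 28;1 0 0 0 35;1 0 0 0 39.5;1 0 0 0 39.5;1 0 0 0 39.5;1 0 0 0 39.5")

```text
time: 4.78
ee_pos: [0.492, -0.0521, 0.1587]
tcp_rot: [-180.0, 0.1, -157.2]
wrist_force: [-0.3, 0.3, 0.4]
opening: 0.0853
```

Run:
```python
from fit import *
o=get_obs();print(o['ee_pos'],o['tcp_rot'],o['q'])
cv2.imwrite('pics/s2.png',camera('scene')[:,:,::-1])
crop('pics/s2.png','pics/c2.png',240,180,350,300,5)
```

```text
[ 0.49196492 -0.05210732  0.15866976] [-1.79959288e+02  7.26836821e-02 -1.57242439e+02] [-6.04563103e+00 -3.41050765e+00 -3.82860378e+00  8.94985977e+01
 -6.55599835e-04 -2.88031668e+01]
```

View pics/c2.png

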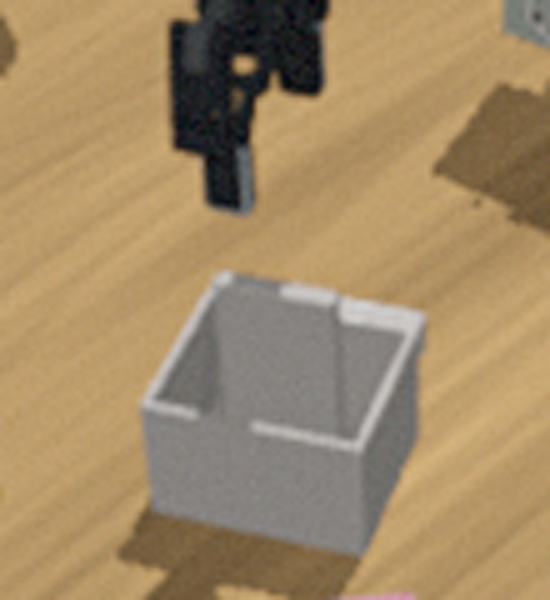

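Call:
play_rows(commands="1 1.5 -2 -25 0;1 1.5 -2 -50 0;1 1.5 -2 -65 0;1 1.5 -2 -76 0;1 1.5 -2 -76 0;1 1.5 -2 -76 0;1 1.5 -2 -76 0")

```text
time: 5.42
ee_pos: [0.4936, -0.0542, 0.0829]
tcp_rot: [-180.0, 0.1, -157.1]
wrist_force: [0.2, -0.4, -0.2]
opening: 0.0855
```

Run:
```python
from fit import *
o=get_obs();print(o['ee_pos'],o['tcp_rot'],o['wrist_force'])
cv2.imwrite('pics/s3.png',camera('scene')[:,:,::-1])
crop('pics/s3.png','pics/c3.png',240,180,350,300,5)
```

```text
[ 0.49361666 -0.05416819  0.08288442] [-1.79953501e+02  8.04297086e-02 -1.57108586e+02] [ 0.24882888 -0.41899644 -0.22317836]
```

View pics/c3.png

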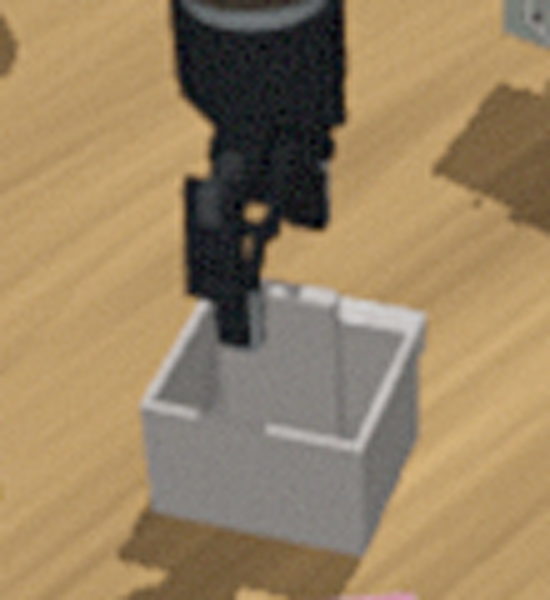

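The fingers straddle the plate, so I'll close them.

Call:
play_rows(commands="0.5 0 0 0 0;0.3 0 0 0 0;0.1 0 0 0 0;0 0 0 0 0;0 0 0 0 0;0 0 0 0 0;0 0 0 0 0;0 0 0 0 0;0 0 0 0 0;0 0 0 0 0", force=50)

```text
time: 6.3
ee_pos: [0.493, -0.0542, 0.0816]
tcp_rot: [-180.0, 0.0, -157.1]
wrist_force: [0.6, -0.9, -0.1]
opening: 0.0102
```

Run:
```python
from fit import *
o=get_obs();print(o['ee_pos'],o['tcp_rot'],o['wrist_force'],o['opening'])
```

```text
[ 0.49304479 -0.05420758  0.08161202] [-1.79985143e+02  1.68827669e-03 -1.57089167e+02] [ 0.57797582 -0.9427969  -0.06169451] 0.010196994238576543
```

Call:
play_rows(commands="0 0 0 10 0;0 0 0 30 0;0 0 0 55 0;0 0 0 80 0;0 0 0 105 0;0 0 0 130 0;0 0 0 155 0;0 0 0 175 0;0 0 0 180 0;0 0 0 180 0")

```text
time: 7.13
ee_pos: [0.4934, -0.054, 0.2629]
tcp_rot: [-180.0, 0.1, -157.1]
wrist_force: [0.8, 0.0, -3.3]
opening: 0.0106
```

Run:
```python
from fit import *
o=get_obs();print(o['ee_pos'],o['tcp_rot'],o['wrist_force'],o['torque'],o['opening'])
cv2.imwrite('pics/s4.png',camera('scene')[:,:,::-1])
```

```text
[ 0.49342573 -0.0540074   0.26288438] [-1.79955270e+02  1.06248148e-01 -1.57077804e+02] [ 0.81108124  0.00606502 -3.28908333] [ 0.0005074  -0.00085544 -0.02713963] 0.010615420004155116
```

View pics/s4.png

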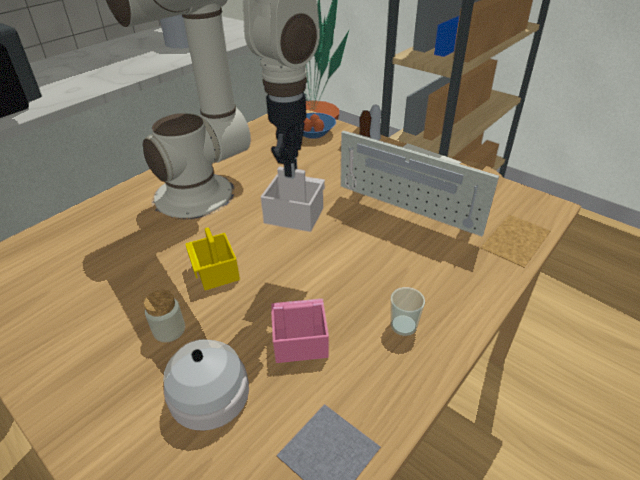

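Call:
play_rows(commands="0 5 15 0 -1;0 15 45 0 -3;0 25 75 0 -5;0 35 105 0 -7;0 45 135 0 -9;0 55 165 0 -11;0 65 195 0 -13;0 75 225 0 -15;0 83 250 0 -17;0 85 261 0 -17")

```text
time: 8.02
ee_pos: [0.578, 0.2098, 0.2584]
tcp_rot: [-180.0, -0.2, -174.1]
wrist_force: [0.8, 0.8, -3.1]
opening: 0.0106
```

Call:
play_rows(commands="0 0 0 0 0;0 0 0 0 0;0 0 0 0 0")

```text
time: 8.27
ee_pos: [0.5776, 0.206, 0.2609]
tcp_rot: [-180.0, -0.1, -174.1]
wrist_force: [0.3, -0.2, -2.9]
opening: 0.0109
```

Run:
```python
from fit import *
o=get_obs();print(o['ee_pos'],o['tcp_rot'],o['wrist_force'],o['torque'],o['opening'])
cv2.imwrite('pics/s5.png',camera('scene')[:,:,::-1]);cv2.imwrite('pics/t5.png',camera('top')[:,:,::-1])
crop('pics/s5.png','pics/c5.png',340,100,460,210,6.5)
crop('pics/t5.png','pics/c6.png',120,160,260,280,5)
```

```text
[0.57756951 0.20602697 0.26085982] [-1.79961810e+02 -8.05918198e-02 -1.74078985e+02] [ 0.31967045 -0.18300536 -2.90001453] [-0.0594095  -0.03582245 -0.05141419] 0.010934267191904058
```

View pics/c5.png

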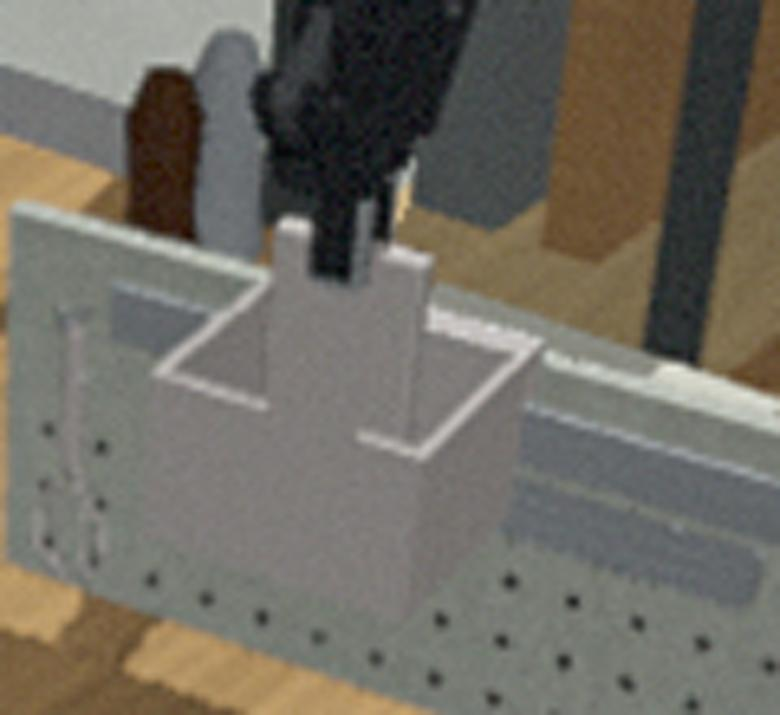

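View pics/c6.png

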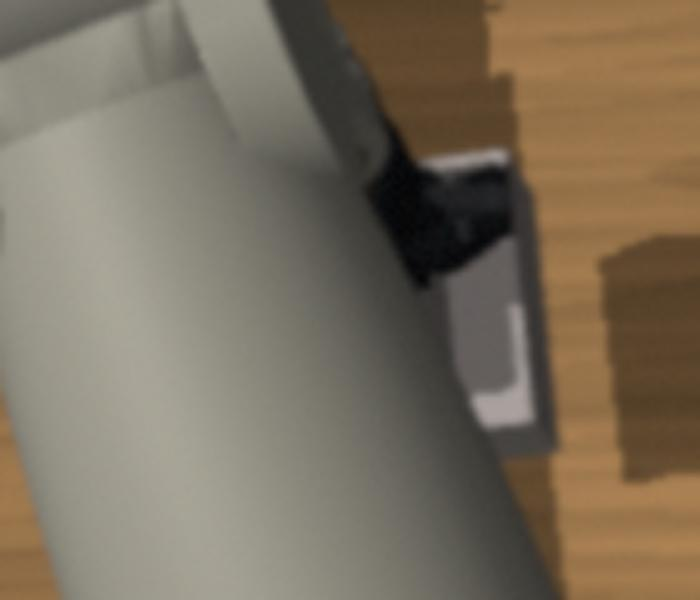

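```bash
cat > m3.py <<'E'
from fit import *
m=.001
P1=np.array([(-45,55,70),(-45,-55,70),(57,-55,70),(-6,30,120),(-6,-30,120),(-45,-55,0),(-45,55,0)])*m
U1=np.array([uc(p,340,100,6.5) for p in[(155,373),(421,460),(544,342),(277,230),(428,267),(400,622),(148,538)]])
P2=np.array([(-45,-55,70),(-45,55,70)])*m
U2=np.array([uc(p,120,160,5) for p in[(508,150),(536,430)]])
def run(six):
    def T(v,P):
        R=Ro.from_euler('xyz',[v[4],v[5],v[3]]) if six else Ro.from_euler('z',v[3])
        return R.apply(P)+v[:3]
    f=lambda v:np.r_[(proj('scene',T(v,P1))-U1).ravel(),(proj('top',T(v,P2))-U2).ravel()]
    r=least_squares(f,[.578,.206,.18,1.677]+[0,0]*six); print(r.x.round(4),np.degrees(r.x[3:]).round(2)); print(f(r.x).reshape(-1,2).round(1).tolist())
run(0);run(1)
E
python3 m3.py
```

```text
[0.5779 0.2067 0.1785 1.6641] [95.34]
[[-0.6, 0.2], [0.1, 0.1], [0.5, -0.1], [-0.7, -0.6], [-0.9, 0.4], [0.4, 0.7], [-0.7, -0.3], [-0.1, 0.3], [-1.0, -1.4]]
[ 0.5785  0.2059  0.1783  1.6625 -0.0061  0.0118] [95.25 -0.35  0.68]
[[-0.6, 0.2], [0.1, -0.1], [0.5, 0.2], [-0.7, -0.6], [-0.9, 0.2], [0.4, 0.7], [-0.7, -0.1], [-0.2, 0.2], [-1.0, -1.4]]
```

Call:
play_rows(commands="0 -1 10 0 0;0 -2 20 0 0;0 -2.5 30 0 0;0 -3 37 0 0;0 -3 40 0 0;0 -3 40.5 0 0;0 -3 40.5 0 0;0 -3 40.5 0 0")

```text
time: 9.03
ee_pos: [0.575, 0.2473, 0.2615]
tcp_rot: [-180.0, -0.0, -174.1]
wrist_force: [-0.3, 0.1, -3.8]
opening: 0.0102
```

Run:
```python
from fit import *
o=get_obs();print(o['ee_pos'],o['tcp_rot'],o['wrist_force'],o['torque'],o['opening'])
cv2.imwrite('pics/s6.png',camera('scene')[:,:,::-1]);cv2.imwrite('pics/t6.png',camera('top')[:,:,::-1])
crop('pics/s6.png','pics/c5.png',350,100,450,200,7.5)
crop('pics/t6.png','pics/c6.png',120,160,260,280,5)
```

```text
[0.5749667  0.24733317 0.26151183] [-1.79988290e+02 -1.03098134e-02 -1.74078307e+02] [-0.34608621  0.09588785 -3.79667039] [0.00219083 0.0379467  0.01370295] 0.010234911258303978
```

View pics/c5.png

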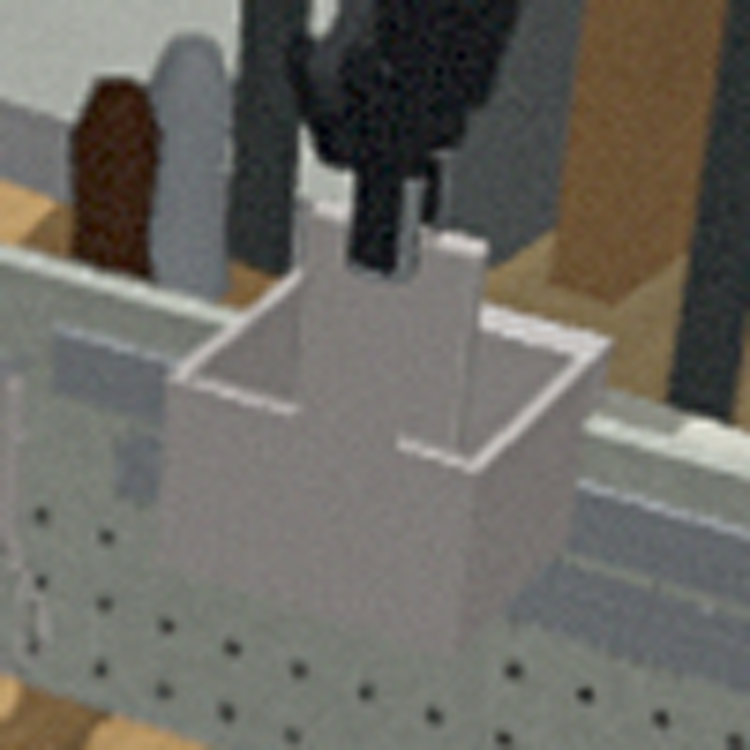

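View pics/c6.png

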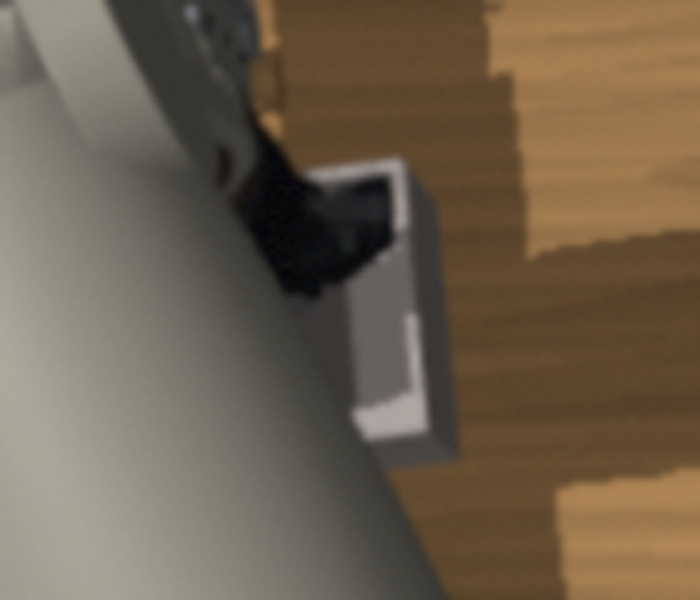

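Call:
play_rows(commands="0 0 -0.5 -6 0;0 0 -0.5 -12 0;0 0 -0.5 -16 0;0 0 -0.5 -19 0;0 0 -0.5 -21 0;0 0 -0.5 -22 0;0 0 -0.5 -22 0;0 0 -0.5 -22 0")

```text
time: 9.8
ee_pos: [0.575, 0.2469, 0.2397]
tcp_rot: [180.0, 0.0, -174.1]
wrist_force: [-0.3, -0.7, -3.2]
opening: 0.0108
```

Call:
play_rows(commands="0 0 0 -1 0;0 0 0 -2 0;0 0 0 -3 0;0 0 0 -3 0;0 0 0 -4 0;0 0 0 -4 0")

```text
time: 10.3
ee_pos: [0.575, 0.2469, 0.2354]
tcp_rot: [-180.0, -0.0, -174.1]
wrist_force: [0.8, 1.0, -3.5]
opening: 0.0105
```

Call:
play_rows(commands="0 0 0 -1 0;0 0 0 -2 0;0 0 0 -3 0;0 0 0 -4 0;0 0 0 -5 0;0 0 0 -5 0;0 0 0 -6 0;0 0 0 -6 0")

```text
time: 10.97
ee_pos: [0.5749, 0.2469, 0.2294]
tcp_rot: [-180.0, -0.0, -174.1]
wrist_force: [0.4, -0.5, -3.2]
opening: 0.0104
```

Call:
play_rows(commands="0 0 0 -1 0;0 0 0 -2 0;0 0 0 -2 0;0 0 0 -3 0;0 0 0 -3 0")

```text
time: 11.38
ee_pos: [0.575, 0.2469, 0.2264]
tcp_rot: [-180.0, -0.0, -174.1]
wrist_force: [-0.4, 0.1, -3.2]
opening: 0.0107
```

Call:
play_rows(commands="0 0 0 -0.5 0;0 0 0 -1 0;0 0 0 -1 0;0 0 0 -1.5 0;0 0 0 -1.5 0;0 0 0 -1.5 0")

```text
time: 11.88
ee_pos: [0.575, 0.2469, 0.2251]
tcp_rot: [-180.0, -0.0, -174.1]
wrist_force: [-0.8, 0.5, -3.1]
opening: 0.0107
```

Call:
play_rows(commands="0 0 0 -0.5 0;0 0 0 -1 0;0 0 0 -1 0;0 0 0 -1.5 0;0 0 0 -1.5 0;0 0 0 -1.5 0")

```text
time: 12.38
ee_pos: [0.575, 0.2469, 0.2235]
tcp_rot: [-180.0, -0.0, -174.1]
wrist_force: [0.4, 1.0, -3.1]
opening: 0.0106
```

Call:
play_rows(commands="0 0 0 -0.5 0;0 0 0 -1 0;0 0 0 -1 0;0 0 0 -1.5 0;0 0 0 -1.5 0;0 0 0 -1.5 0")

```text
time: 12.88
ee_pos: [0.575, 0.2469, 0.222]
tcp_rot: [-180.0, -0.0, -174.1]
wrist_force: [-1.0, 0.3, -3.0]
opening: 0.0106
```

Call:
play_rows(commands="0 0 0 -0.5 0;0 0 0 -1 0;0 0 0 -1 0;0 0 0 -1.5 0;0 0 0 -2 0;0 0 0 -2 0")

```text
time: 13.38
ee_pos: [0.575, 0.2469, 0.22]
tcp_rot: [180.0, -0.0, -174.1]
wrist_force: [0.6, -0.6, -3.5]
opening: 0.0108
```

Call:
play_rows(commands="0 0 0 -0.5 0;0 0 0 -1 0;0 0 0 -1 0;0 0 0 -1.5 0;0 0 0 -1.5 0;0 0 0 -1.5 0")

```text
time: 13.88
ee_pos: [0.575, 0.2469, 0.2186]
tcp_rot: [-180.0, -0.0, -174.1]
wrist_force: [-0.1, 0.1, -3.3]
opening: 0.0107
```

Run:
```python
from fit import *
o=get_obs();print(o['ee_pos'],o['tcp_rot'],o['wrist_force'],o['torque'],o['opening'])
cv2.imwrite('pics/s7.png',camera('scene')[:,:,::-1])
crop('pics/s7.png','pics/c7.png',350,100,450,200,7.5)
```

```text
[0.5749735  0.24691038 0.21855946] [-1.79999615e+02 -1.82838465e-03 -1.74085758e+02] [-0.06185013  0.14838512 -3.27428941] [-0.00715583 -0.04074191  0.00336577] 0.01072224522588724
```

View pics/c7.png

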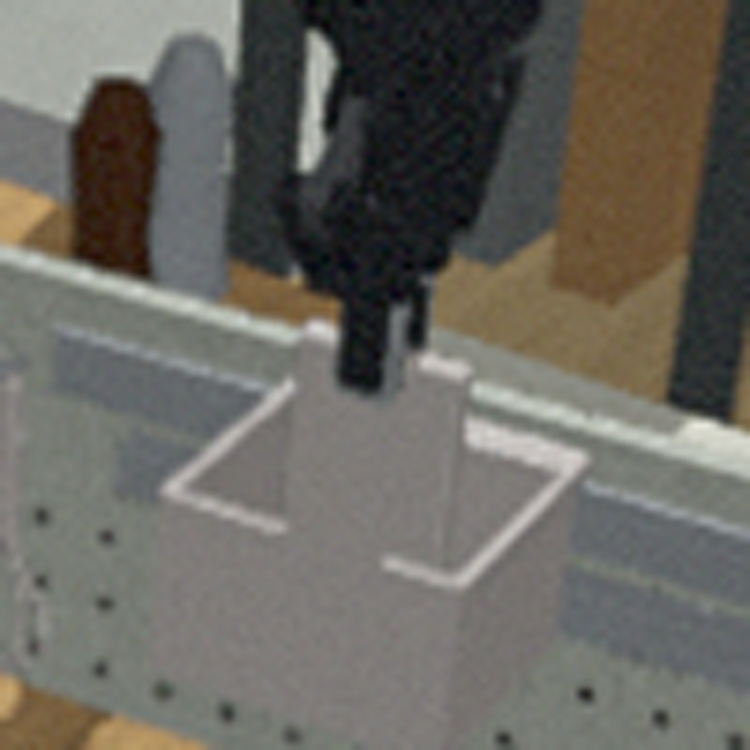

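Call:
play_rows(commands="0 0 0 -0.5 0;0 0 0 -0.5 0;0 0 0 -1 0;0 0 0 -1 0;0 0 0 -1 0")

```text
time: 14.35
ee_pos: [0.575, 0.2469, 0.2176]
tcp_rot: [180.0, -0.0, -174.1]
wrist_force: [0.1, -0.3, -2.9]
opening: 0.0109
```

Call:
play_rows(commands="0 0 0 -0.5 0;0 0 0 -0.5 0;0 0 0 -1 0;0 0 0 -1 0;0 0 0 -1 0")

```text
time: 14.77
ee_pos: [0.575, 0.2469, 0.2166]
tcp_rot: [180.0, 0.0, -174.1]
wrist_force: [-0.5, -1.0, -3.1]
opening: 0.0104
```

Call:
play_rows(commands="0 0 0 -0.5 0;0 0 0 -0.5 0;0 0 0 -1 0;0 0 0 -1 0;0 0 0 -1 0")

```text
time: 15.18
ee_pos: [0.575, 0.2469, 0.2156]
tcp_rot: [180.0, 0.0, -174.1]
wrist_force: [0.7, -1.0, -2.8]
opening: 0.0108
```

Call:
play_rows(commands="0 0 0 -0.5 0;0 0 0 -0.5 0;0 0 0 -1 0;0 0 0 -1 0;0 0 0 -1 0")

```text
time: 15.6
ee_pos: [0.5751, 0.2467, 0.2153]
tcp_rot: [-180.0, 0.1, -174.1]
wrist_force: [-1.4, -4.4, 5.3]
opening: 0.0109
```

Call:
play_rows(commands="0 0 0 0.4 0;0 0 0 0.4 0;0 0 0 0.4 0", force=20)

```text
time: 15.85
ee_pos: [0.5751, 0.2467, 0.2153]
tcp_rot: [-180.0, 0.0, -174.1]
wrist_force: [-1.3, -4.8, 5.5]
opening: 0.0105
```

Call:
play_rows(commands="0.15 0 0 0 0;0.18 0 0 0 0;0.22 0 0 0 0;0.3 0 0 0 0;0.4 0 0 0 0;0.45 0 0 0 0;0.45 0 0 0 0;0.45 0 0 0 0")

```text
time: 16.52
ee_pos: [0.575, 0.247, 0.215]
tcp_rot: [180.0, -0.0, -174.1]
wrist_force: [0.6, 0.5, 0.4]
opening: 0.0385
```

Run:
```python
from fit import *
o=get_obs();print(o['ee_pos'],o['tcp_rot'],o['wrist_force'],o['torque'],o['opening'])
cv2.imwrite('pics/s8.png',camera('scene')[:,:,::-1])
crop('pics/s8.png','pics/c8.png',350,100,450,200,7.5)
```

```text
[0.57499046 0.24698223 0.21495906] [ 1.79994618e+02 -1.05773570e-03 -1.74079334e+02] [0.61457495 0.45083531 0.42738072] [-0.0268662  -0.02827981  0.01787604] 0.03845894108470647
```

View pics/c8.png

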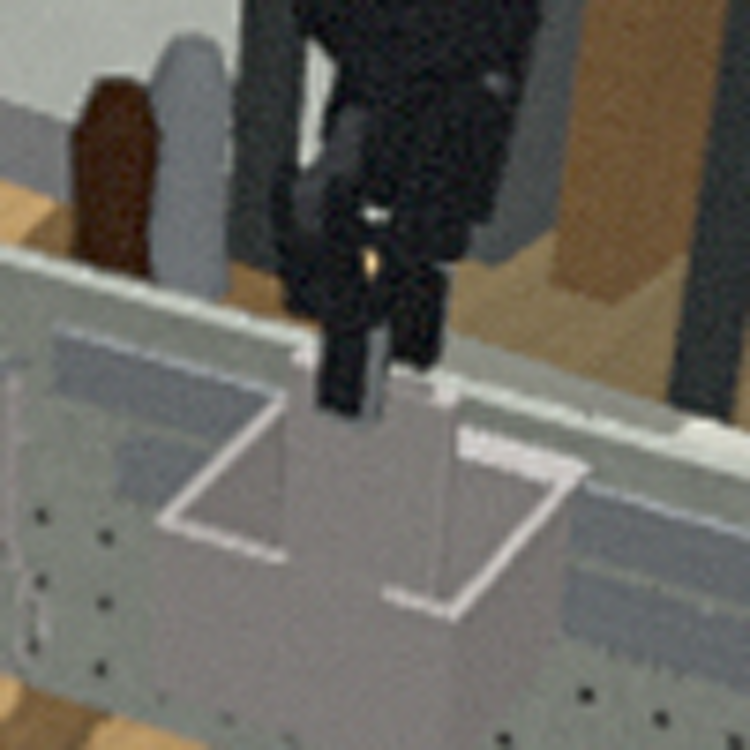

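Call:
play_rows(commands="0.6 0 0 0 0;0.7 0 0 0 0;0.7 0 0 0 0;0.7 0 0 0 0;0.7 0 0 0 0")

```text
time: 16.98
ee_pos: [0.575, 0.2469, 0.215]
tcp_rot: [180.0, 0.0, -174.1]
wrist_force: [-0.3, 0.5, 0.9]
opening: 0.0595
```

Run:
```python
from fit import *
o=get_obs();print(o['ee_pos'],o['tcp_rot'],o['wrist_force'],o['torque'],o['opening'])
cv2.imwrite('pics/s9.png',camera('scene')[:,:,::-1])
crop('pics/s9.png','pics/c9.png',350,120,450,220,7.5)
```

```text
[0.57497798 0.24689215 0.21499151] [ 1.79999546e+02  1.88526894e-04 -1.74085293e+02] [-0.27091839  0.50438352  0.87445892] [-0.04052446  0.0107874   0.05424151] 0.05947810375725052
```

View pics/c9.png

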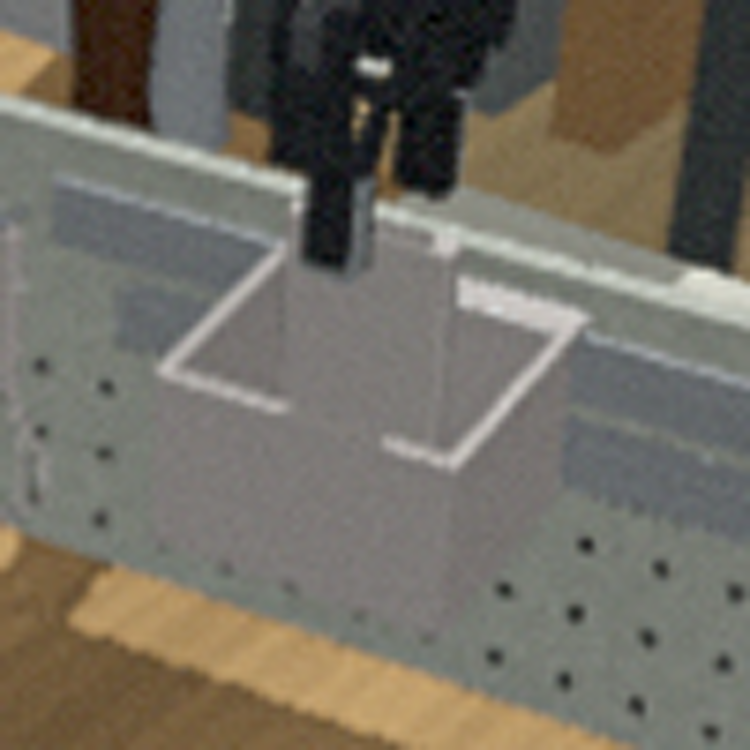

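The caddy hangs on its own and didn't move as the jaws opened wider. I'll back straight up.

Call:
play_rows(commands="0.7 0 0 5 0;0.7 0 0 12 0;0.7 0 0 22 0;0.7 0 0 35 0;0.7 0 0 50 0;0.7 0 0 70 0;0.7 0 0 95 0;0.7 0 0 120 0;0.7 0 0 120 0")

```text
time: 17.78
ee_pos: [0.5752, 0.247, 0.3409]
tcp_rot: [179.9, 0.4, -174.1]
wrist_force: [-0.5, -0.6, -0.3]
opening: 0.0597
```

Call:
play_rows(commands="0.7 -15 -35 0 0;0.7 -30 -70 0 0;0.7 -45 -105 0 0;0.7 -60 -140 0 0;0.7 -75 -175 0 0;0.7 -90 -210 0 0;0.7 -105 -245 0 0;0.7 -105 -245 0 0")

```text
time: 18.45
ee_pos: [0.4677, -0.0024, 0.3368]
tcp_rot: [-179.9, 0.1, -174.3]
wrist_force: [0.1, 0.9, 0.4]
opening: 0.0596
```

Run:
```python
from fit import *
o=get_obs();print(o['ee_pos'],o['tcp_rot'],o['wrist_force'],o['torque'],o['opening'])
cv2.imwrite('pics/s10.png',camera('scene')[:,:,::-1]);cv2.imwrite('pics/t10.png',camera('top')[:,:,::-1])
crop('pics/s10.png','pics/c10.png',350,120,450,220,7.5)
crop('pics/t10.png','pics/c11.png',130,180,240,280,7)
```

```text
[ 0.46766059 -0.00242634  0.33681632] [-1.79907020e+02  1.21443993e-01 -1.74311284e+02] [0.05424383 0.92251042 0.38942434] [0.02678984 0.02306377 0.04074099] 0.05961191178482716
```

View pics/c10.png

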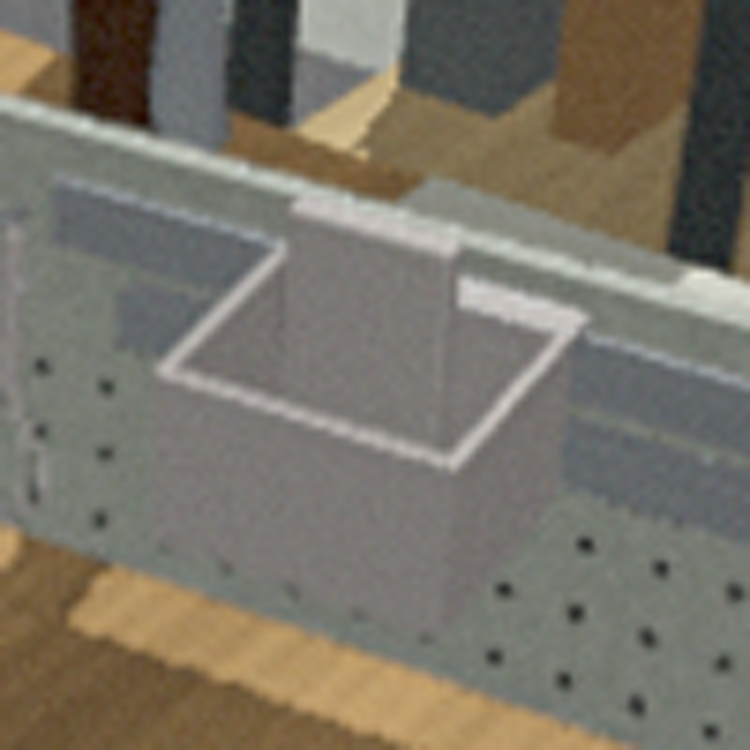

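View pics/c11.png

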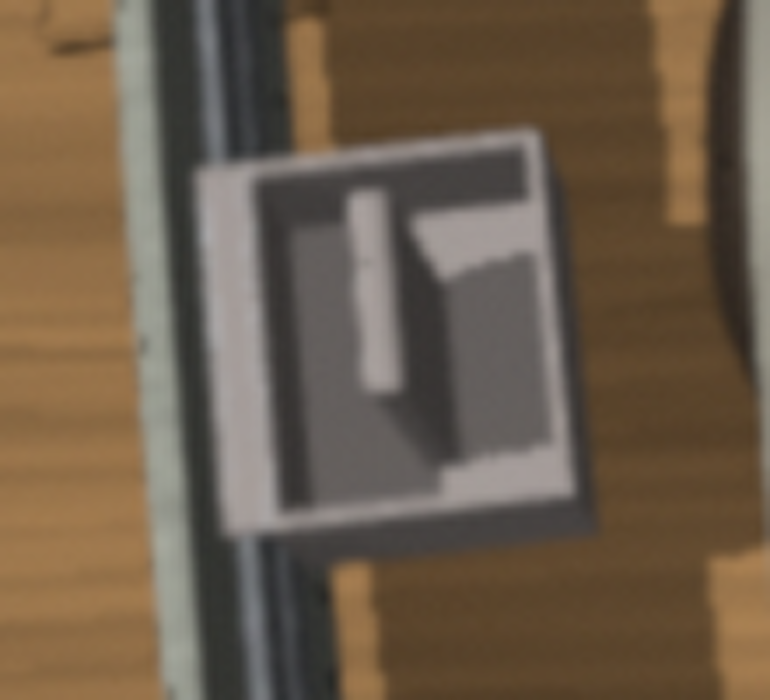

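View pics/s10.png

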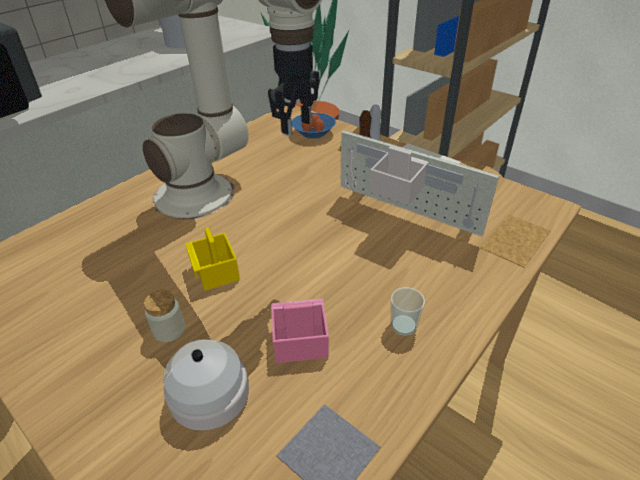

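```bash
cat > m4.py <<'E'
from fit import *
m=.001
P1=np.array([(-45,55,70),(-45,-55,70),(57,-55,70),(-6,30,120),(6,30,120),(6,-30,120),(-6,-30,120),(-45,-55,0)])*m
U1=np.array([uc(p,350,120,7.5) for p in[(160,373),(452,470),(589,318),(287,212),(297,198),(461,240),(449,256),(437,632)]])
P2=np.array([(57,-55,70),(57,55,70),(-45,-55,70),(-45,55,70),(6,-30,120),(-6,-30,120),(6,30,120),(-6,30,120)])*m
U2=np.array([uc(p,130,180,7) for p in[(195,170),(225,537),(540,127),(577,497),(346,190),(384,187),(366,393),(403,391)]])
def T(v,P): return Ro.from_euler('ZYX',[v[3],v[4],v[5]]).apply(P)+v[:3]
f=lambda v:np.r_[(proj('scene',T(v,P1))-U1).ravel(),(proj('top',T(v,P2))-U2).ravel()]
r=least_squares(f,[.575,.247,.134,1.677,0,0]); v=r.x
print(v.round(4),np.degrees(v[3:]).round(2)); print(f(v).reshape(-1,2).round(1).tolist())
lip=T(v,np.array([[.049,0,.066]]))[0]; print('lip',lip)
n=np.array([.5692,.2953]); a=np.radians(96.1); d=lip[:2]-n; print('rel rail x,y',d@[np.cos(a),np.sin(a)],d@[-np.sin(a),np.cos(a)])
cov=np.linalg.inv(r.jac.T@r.jac)*.25; print('sd',np.sqrt(np.diag(cov)).round(4))
E
python3 m4.py
```

```text
[ 0.5751  0.2493  0.1297  1.6767 -0.0641 -0.0039] [96.07 -3.67 -0.23]
[[-0.7, 0.0], [0.5, -0.1], [0.1, -0.3], [-0.5, -0.4], [0.5, -0.8], [0.8, -0.1], [0.2, 0.1], [0.4, 1.2], [0.3, 0.2], [0.2, -0.1], [-0.1, 0.5], [-0.4, -0.3], [-0.0, 0.1], [0.5, -0.2], [-0.4, 0.6], [0.4, 0.2]]
lip [0.57016571 0.29370018 0.19873608]
rel rail x,y -0.0016933859570321963 -0.0007902420806838796
sd [0.0009 0.001  0.0006 0.0058 0.01   0.0082]
```

Run:
```python
from fit import *
a=cv2.imread('pics/s10.png').astype(int); b=camera('scene')[:,:,::-1].astype(int)
print(get_obs()['time'],np.abs(a-b)[120:220,350:450].mean())
print(job_done())
```

```text
18.6 2.797633333333333
the job is handed in; nothing more can be done
None
```

The white caddy is hanging on the rail with its lip behind the strip and its key in the notch. I handed the job in at 18.6 s of the 72 s allowed; the hand-in gives no verdict.

I gripped it by the plate, lifted the lip over the rail and lowered it in small steps. I had already measured the notch position in both camera views, so the key went straight in and I did not need to feel along the rail. The wrist read a steady 3 N of caddy weight on the way down. At the seat it felt a total upward push of about 9 N. I then opened the jaws gradually and backed the arm off clear of everything.

**Last checks (fit to both cameras):**
- **Height:** the lip point is at z = 0.1987 m, which means fully home.
- **Position:** it is within 2 mm of the rail's line and within 1 mm of the notch centre.
- **Square to the board:** yaw is 96.07°, against 96.1° measured for the rail.
- **At rest:** a picture just before hand-in matched the previous one apart from image noise.
- **Bystanders:** the egg cooker, glass and jar look untouched in the last picture.

**Not quite as planned:**
- **Tilt:** when released, the caddy sagged forward slightly. It now hangs nose-down by about 0.064 rad (±0.01), inside the 0.12 limit but not perfectly level.
- **Seating height:** contact came 1 to 2 mm lower than the arm's position predicted, which is within the measuring error.

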